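# Waffle time: switch on, then show what to take

## Task

Get the waffle baking going: push the button on the waffle iron all the way down with the fingertips and let it come back up. Then show the cook what to take: point down at the bowl of the ladle from about 3 cm above it for two seconds, then in the same way at the knob of the lidded crock, and finish still pointing there from above. Touch nothing but the button, take hold of nothing, and do not bring the fingertips up to the spatula or the spoon, which are not wanted.

Things in the scene. Friction and masses are not known exactly. Their poses are not given: they have to be found in the camera images.
- iron_button (a joint): travel of the waffle iron's push button: 0 = up, 0.006 m = fully down; a spring pushes it back, about 4 N at full travel
- iron_button_top (a point): centre of the top face of that grey round button (34 mm diameter, moves straight down when pressed), in the middle of a low black control box on the front of the waffle iron, which faces away from the robot, towards the cook
- iron: square waffle iron, fixed, at the left or right end of the ledge (crock at the other end): body 200 by 200 by 84 mm, black bar handle on top reaching 108 mm; control box in front 66 mm deep, 130 wide, 46 high. Origin: on the ledge, 70 mm in front of the body's middle, 60 mm from the button towards the body; x points from the button to the body (towards the robot), z up. The cork-topped ledge is 30 mm above the work surface (z = 0)
- board: perforated steel utensil board, 290 mm wide, facing the cook: it slopes down at 30 degrees away from the robot, from 170 mm (near edge) to 20 mm (far edge) above the ledge; in the middle of the ledge, fixed. Origin: on the ledge under its middle, z up, x pointing horizontally up the slope (towards the robot). Three hooks along its top edge, 95 mm apart and 190 mm above the work surface, carry ladle, spatula and spoon in any order
- ladle: steel ladle, about 220 mm long with a round bowl, hanging by a loop at its upper end on a hook of the sloping board; it can swing a little about the hook and may hang slightly askew. Origin: at the hook; z up, -x points horizontally down the slope (away from the robot)
- ladle_bowl (a point): centre of the ladle bowl's mouth, level with its rim, which lies about 135 mm above the work surface. The bowl is 82 mm across and 36 mm deep, opens straight up, and is near the lower, far end of the board; the handle rises from its rim towards the robot up to the hook
- spatula: black plastic spatula, about 245 mm long, hanging by a loop at its upper end on a hook of the sloping board; it can swing a little about the hook and may hang slightly askew. Origin: at the hook; z up, -x points horizontally down the slope (away from the robot)
- spatula_blade (a point): centre of the upper face of the spatula's blade (85 by 74 mm, flat on the slope); not wanted
- spoon: small wooden spoon, about 200 mm long, hanging by a loop at its upper end on a hook of the sloping board; it can swing a little about the hook and may hang slightly askew. Origin: at the hook; z up, -x points horizontally down the slope (away from the robot)
- spoon_bowl (a point): centre of the small spoon's bowl (46 mm across), at its rim; not wanted
- crock: beige stoneware crock, 144 mm diameter, 135 mm high, fixed. Origin: centre of its underside on the ledge, z up
- crock_lid: the crock's loose stoneware lid, 144 mm diameter, 43 mm high with its knob, lying on the crock. Origin: centre of its underside, z up
- crock_knob (a point): centre of the top of the round knob (36 mm diameter, 25 mm tall) in the middle of the crock's lid; the highest point of the crock, about 208 mm above the work surface
- mug: loose white mug, 76 mm diameter, 90 mm high, on the ledge beyond the board's far edge. Origin: centre of its underside
- jar: loose closed jar, 60 mm diameter, 100 mm high, standing on the ledge beyond the crock. Origin: centre of its underside

How it is judged:
On the way, in this order (a step that is already met when the one before it is completed fails the run):
1. the iron's button is pushed down, by at least 4.5 of its 6 mm (value of joint iron_button above 0.0045 m), for 0.05 s.
2. with the button up again, the fingertips dwell just above the ladle's bowl (horizontal distance between the grasp point and ladle_bowl below 0.03 m and z of the grasp point in the frame of ladle_bowl between 0.02 and 0.085 m and value of joint iron_button below 0.002 m), for 1.5 s.
3. the fingertips dwell just above the crock's knob (horizontal distance between the grasp point and crock_knob below 0.03 m and z of the grasp point in the frame of crock_knob between 0.02 and 0.085 m and value of joint iron_button below 0.002 m), for 1.5 s.
At the end, for the whole second after the job is handed in: The grasp point (19 mm behind the fingertips) is still over the crock's knob, within 30 mm sideways and 20 to 85 mm above its top; the button is up (under 2 mm); ladle, spatula, spoon, lid, mug and jar are all within 6 mm of where they were (all of step 3 and distance of each of ladle_bowl, spatula_blade, spoon_bowl, crock_knob, mug, jar from where it was at the start of the episode below 0.006 m); the robot touches nothing.
It fails at once if the waffle iron is touched elsewhere than at its button (the fingers or the arm touch it while the grasp point is more than 40 mm sideways from the button) ((contact force between the fingers and iron above 0.5 N and horizontal distance between the grasp point and iron_button_top above 0.04 m) or (contact force between the arm and iron above 0.5 N and horizontal distance between the grasp point and iron_button_top above 0.04 m)).
It fails at once if a utensil or the board is touched (contact force between any of the fingers, the arm and ladle above 0.5 N or contact force between any of the fingers, the arm and spatula above 0.5 N or contact force between any of the fingers, the arm and spoon above 0.5 N or contact force between any of the fingers, the arm and board above 0.5 N).
It fails at once if the crock, its lid, the mug or the jar is touched (contact force between any of the fingers, the arm and crock above 0.5 N or contact force between any of the fingers, the arm and crock_lid above 0.5 N or contact force between any of the fingers, the arm and mug above 0.5 N or contact force between any of the fingers, the arm and jar above 0.5 N).
It fails at once if the fingertips come up to the spatula or the spoon (grasp point within 55 mm of blade or bowl) (distance between the grasp point and spatula_blade below 0.055 m or distance between the grasp point and spoon_bowl below 0.055 m).
It also fails if it takes over 61 s, if anything falls off the work surface, if the arm or the gripper's body presses on something with over 40 N, if the wrist force passes 120 N, or if a joint passes its speed limit or range.

## Robot

A 6-joint arm with a two-finger parallel gripper is mounted at the origin on the work surface. World frame = base frame: x ahead of the robot, y to its left, z up, the work surface at z = 0. Lengths are in m, angles in rad, forces in N, time in s.
With the tool pointing down it reaches from about 0.225 to 0.875 m from the base axis. Payload 3.4 kg.
Tool frame: the origin (TCP) lies between the finger pads; the fingertips stand 8 mm ahead of it and the grasp point (between the pads) lies 11 mm behind it; z points along the fingers, y is the line along which they close (so a half turn about z gives the same grasp; the last joint's range is limited). The gripper opens to 85 mm and grips with 20 to 120 N. Pads are 22 mm wide; open, the fingers measure 114 mm over their backs; the gripper's body (76 mm by 85 mm) begins 54 mm behind the grasp point. The pads swing forward as they close: fully open they stand 13 mm farther back than shut.
Start: joints at [1.207, 0.276, 1.505, -0, 1.361, -0.121], TCP at [0.138, 0.558, 0.217] pointing down, gripper open.
Joint ranges: [-2.89, 2.89], [-0.75, 2.08], [0.22, 2.7], [-1.18, 4.32], [0.11, 2.71], [-2.7, 2.7]. Speed limits (rad/s): [2.57, 2.57, 3.14, 3.14, 3.14, 3.14].

## Interface

Orientations are given as a unit quaternion [w, x, y, z].
In Python, from rig import manip, optics, finder gives the robot as it stands.
- The arm moves only by the tool servo_tool, never from a script. Its argument "increments" is a list of rows, each a list of 7 numbers: the shift along the tool's x, y, z in cm, then the turn, a rotation vector about the tool's x, y, z in degrees, then the closure, from -1 (fully open) to 1 (shut). In form: [[x, y, z, rx, ry, rz, gripper], ...]. A call has exactly 5 rows; each row shifts and turns the commanded pose from where the row before left it, along the tool's axes as they then stand; what a row does not reach is not made up. A row lasts 1/10 s, in which the tool goes at most 50 mm and 8.59 degrees, less where a joint would pass 70% of its speed; a pose out of reach is approached as far as the arm can. A call is refused whole if a number of a shift passes 5 or a number of a turn 8.59, either way. A call with a gripper value outside its range is refused whole. The fingers move at their own pace and stop on an object; "squeeze" is the grip in N (left out, the last holds). Time passes only in rows, so rows that do not move let the fingers close, or fill a call up. It gives the time, the measured TCP pose, the force, the opening and the grip force at its end, in the units of the state.
- manip.get_state(): the state, without advancing time (a new reading comes with each control period).
- optics.get_image(name): name is "scene" or "top"; returns the picture (480x640x3 uint8, red, green, blue); there is no depth.
- optics.get_calibration(name): a dict with "fov_y" (degrees; the focal length in pixels is half the picture's height over the tangent of half this angle, whatever the lens; pixels are square), "cx", "cy" (the principal point, pixels), "world_to_cam" (4x4, takes a point from world to camera coordinates). Camera axes: x right, y down, z forward; pixel columns grow to the right and rows downward; lengths in m; the calibration is good to about 2 mm. A picture is of the moment at which its call begins. get_calibration takes no time and is no camera call.
- manip.sign_off(): hands the job in; it is judged then, once.
Trained networks look in the newest picture that a camera, given by its name, has taken for a name from the list of things; names that differ only in an ending like _2 or _b are one class to them, and where a whole thing is asked for, a point or a joint stands for the part that bears it (a point fixed in the world has none). Each returns a list of dicts, best first, with "p" (0 to 1); they miss things now and then, are a little off and sometimes report something else, mostly with a low value. They report only what shows in the picture. A call takes as long as a camera call.
- finder.silhouettes(label, camera): "region" (480x640 bool, what is visible of it) and "box" ([centre column, centre row, width, height] in pixels, round what is visible of it).
- finder.tip_of(label, camera): "at" ([column, row] in pixels: a listed point, or the origin of a listed thing).
The state is a dict: "clock": time; "qpos": joint angles; "qd": joint speeds; "effort": joint torques, N m; "position": TCP position; "ee_rot": TCP orientation; "contact_force": force on the tool from outside, world axes, zero at the start; "moment": the same for the moment, N m; "width": finger opening in m; "gripper_force": force on a finger pad.
Only numpy, scipy, OpenCV 4.12 (cv2) and the standard library are available. Lean on these libraries where they do the work, as an engineer would, in place of code of your own. Each camera call takes 0.05 s, during which the arm holds its last target. There are 200 camera calls.

## Working session

There is one attempt and no reset: what is moved stays moved. The work goes in short steps, Python scripts to look and compute and a tool call to move; the robot and the scene stay as the last step left them, time stands still between calls to the robot, and variables do not carry over. Pictures are saved under pics/ and viewed, at most 10 in all, crops included, and the job is handed in when it is done.

Besides the shell and the picture viewer there is one more tool, called by a JSON object that holds its "api" and its "payload". servo_tool: Moves the arm, as the interface text tells. Its arguments: {"type":"object","properties":{"increments":{"type":"array","items":{"type":"array","items":{"type":"number"}}},"squeeze":{"type":"number"}},"required":["increments"]}

```bash
mkdir -p pics && cat > h.py <<'E'
import numpy as np, cv2
from rig import manip, optics, finder
def cal(n):
    c=optics.get_calibration(n); f=240/np.tan(np.radians(c["fov_y"])/2)
    return f,c["cx"],c["cy"],np.array(c["world_to_cam"])
def ray(n,uv):
    f,cx,cy,M=cal(n); d=np.array([(uv[0]-cx)/f,(uv[1]-cy)/f,1]); R=M[:3,:3]
    return -R.T@M[:3,3], R.T@d
def at_z(n,uv,z):
    o,d=ray(n,uv); return o+d*(z-o[2])/d[2]
def proj(n,p):
    f,cx,cy,M=cal(n); q=M[:3,:3]@np.array(p)+M[:3,3]; return q[:2]/q[2]*f+[cx,cy]
def tri(uv):
    A=np.zeros((3,3));b=np.zeros(3);L=[]
    for n,u in uv.items():
        o,d=ray(n,u);d=d/np.linalg.norm(d);P=np.eye(3)-np.outer(d,d);A+=P;b+=P@o;L.append((o,P))
    x=np.linalg.solve(A,b); return x,[np.linalg.norm(P@(x-o)) for o,P in L]
E
python3 - <<'E'
from h import *
s=manip.get_state();print({k:np.round(v,3) for k,v in s.items()})
for n in("scene","top"):
    cv2.imwrite(f"pics/{n}0.png",optics.get_image(n)[:,:,::-1]); f,cx,cy,M=cal(n);print(n,f,cx,cy,np.round(-M[:3,:3].T@M[:3,3],3))
for l in ["iron_button_top","ladle_bowl","crock_knob","spatula_blade","spoon_bowl","mug","jar","iron","board"]:
    r={}
    for n in("scene","top"):
        d=finder.tip_of(l,n)
        for e in d[:2]: print(l,n,np.round(e["at"],1),round(e["p"],2))
        if d:r[n]=d[0]["at"]
    if len(r)==2:
        x,e=tri(r);print("   tri",np.round(x,3),np.round(e,4))
E
```

```text
{'clock': np.float64(0.0), 'qpos': array([ 1.207,  0.277,  1.506, -0.   ,  1.361, -0.121]), 'qd': array([-0.001, -0.001, -0.002, -0.   ,  0.001, -0.001]), 'effort': array([ 2.0000e-03, -4.1678e+01, -2.4580e+01,  0.0000e+00,  1.1000e-02,
        0.0000e+00]), 'position': array([0.138, 0.558, 0.216]), 'ee_rot': array([-0.   ,  0.121,  0.993, -0.001]), 'contact_force': array([0.269, 0.395, 0.476]), 'moment': array([-0.01 , -0.025,  0.016]), 'gripper_force': np.float64(0.0), 'width': np.float64(0.085)}
scene 556.7352430655776 313.9289830389189 239.7188704465734 [1.376 0.069 0.85 ]
top 565.5652037660299 328.1380496959695 230.97883908860607 [0.379 0.003 1.245]
iron_button_top scene [122.5 252.4] 0.59
iron_button_top top [508.4 251.5] 0.68
   tri [ 0.562 -0.375  0.091] [0.0033 0.0033]
ladle_bowl scene [350.  256.6] 0.86
ladle_bowl top [283.3 234. ] 0.86
ladle_bowl top [279.  325.5] 0.61
   tri [0.598 0.087 0.132] [0.0022 0.0022]
crock_knob scene [482.7 195. ] 0.88
crock_knob scene [353.8 176.1] 0.22
crock_knob top [135.7 283.1] 0.83
   tri [0.494 0.344 0.209] [0.004 0.004]
spatula_blade scene [255.1 265.1] 0.87
spatula_blade top [375.1 239.4] 0.88
   tri [ 0.591 -0.1    0.095] [0.0033 0.0033]
spoon_bowl scene [302.2 248.8] 0.91
spoon_bowl top [321.9 250.1] 0.89
   tri [0.567 0.001 0.12 ] [0.006 0.006]
mug scene [307.6 361.9] 0.77
mug top [312.9 169.6] 0.94
mug top [150.7 220. ] 0.74
   tri [0.766 0.022 0.026] [0.0043 0.0043]
jar top [150.9 219.3] 0.89
jar top [378.  325.4] 0.69
iron scene [136.8 253.5] 0.94
iron top [497.3 284.9] 0.73
   tri [ 0.501 -0.371  0.031] [0.0023 0.0023]
board scene [306.9 269. ] 0.92
board scene [502.3 319.5] 0.55
board top [327.5 277.2] 0.86
board top [133.2 282.6] 0.48
   tri [ 0.523 -0.002  0.022] [0.0019 0.0019]
```

View pics/scene0.png

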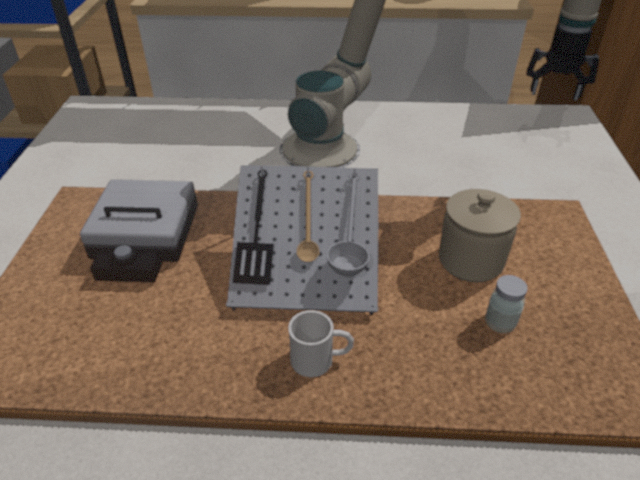

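View pics/top0.png

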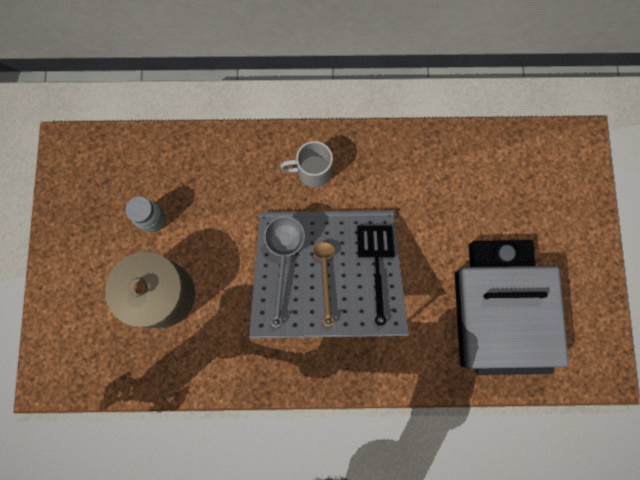

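The pictures agree with the networks: button at scene (122,252) / top (508,252), ladle bowl at scene (349,258) / top (284,236), and knob at scene (484,197) / top (137,285). The spatula (top 375,240) and the spoon (top 322,250) lie to the right of the ladle. I'll raise the arm, square the tool to the world axes and shut the fingers.

{"api": "servo_tool", "payload": {"increments": [[0,0,-3,0,0,-2.8,1],[0,0,-3,0,0,-2.8,1],[0,0,-3,0,0,-2.8,1],[0,0,-3,0,0,-2.8,1],[0,0,-3,0,0,-2.7,1]]}}

```text
clock: 1.5
position: [0.1382, 0.558, 0.3681]
ee_rot: [0.0, -0.001, 1.0, 0.0]
contact_force: [-0.4, 0.2, 0.7]
width: 0.0122
gripper_force: 0.0
```

{"api": "servo_tool", "payload": {"increments": [[-2,-3,0,0,0,0,1],[-2,-3.5,0,0,0,0,1],[-2,-3.5,0,0,0,0,1],[-2,-3.5,0,0,0,0,1],[-2,-3.5,0,0,0,0,1]]}}

```text
clock: 2.0
position: [0.2387, 0.3867, 0.3669]
ee_rot: [0.0, -0.0, 1.0, 0.0]
contact_force: [1.1, 0.9, 0.1]
width: -0.0002
gripper_force: 0.0
```

{"api": "servo_tool", "payload": {"increments": [[-2,-4,0,0,0,0,1],[-2,-4,0,0,0,0,1],[-2,-4,0,0,0,0,1],[-2,-4,0,0,0,0,1],[-2,-4,0,0,0,0,1]]}}

```text
clock: 2.5
position: [0.3385, 0.1865, 0.3671]
ee_rot: [0.001, -0.0, 1.0, 0.0]
contact_force: [0.3, 0.5, 0.0]
width: -0.0001
gripper_force: 0.0
```

{"api": "servo_tool", "payload": {"increments": [[-2,-4,0,0,0,0,1],[-2,-4,0,0,0,0,1],[-2,-4,0,0,0,0,1],[-2,-4,0,0,0,0,1],[-2,-4,0,0,0,0,1]]}}

```text
clock: 3.0
position: [0.4386, -0.0138, 0.3671]
ee_rot: [0.0, 0.0, 1.0, 0.0]
contact_force: [1.2, 0.6, 0.6]
width: 0.0002
gripper_force: 0.0
```

{"api": "servo_tool", "payload": {"increments": [[-2.4,-4,0,0,0,0,1],[-2.5,-4,0,0,0,0,1],[-2.5,-4,0,0,0,0,1],[-2.5,-4,0,0,0,0,1],[-2.5,-4,0,0,0,0,1]]}}

```text
clock: 3.5
position: [0.5628, -0.2138, 0.3668]
ee_rot: [0.0, 0.0, 1.0, 0.0]
contact_force: [0.7, 0.6, 0.3]
width: -0.0001
gripper_force: 0.0
```

{"api": "servo_tool", "payload": {"increments": [[0,-3.5,2,0,0,0,1],[0,-3.5,3,0,0,0,1],[0,-3.5,3,0,0,0,1],[0,-3,3,0,0,0,1],[0,-2.4,3,0,0,0,1]]}}

```text
clock: 4.0
position: [0.5618, -0.373, 0.2252]
ee_rot: [-0.0, 0.001, 1.0, -0.0]
contact_force: [0.2, -0.0, -0.1]
width: -0.0003
gripper_force: 0.0
```

```bash
python3 - <<'E'
from h import *
s=manip.get_state();p=s["position"];print(np.round(p,4))
im=optics.get_image("scene");optics.get_image("top")
for n in("scene","top"):
    for l in("iron_button_top","iron_button"):
        for e in finder.tip_of(l,n)[:2]:print(n,l,np.round(e["at"],1),round(e["p"],2),np.round(at_z(n,e["at"],.085),4))
    for e in finder.silhouettes("iron",n)[:1]:print(n,e["box"],e["p"])
print(proj("scene",p-[0,0,.008]))
cv2.imwrite("pics/s1.png",cv2.resize(im[150:300,40:240,::-1],None,fx=4,fy=4,interpolation=2))
E
```

```text
[ 0.5618 -0.373   0.2252]
scene iron_button_top [122.8 249.2] 0.53 [ 0.5469 -0.3773  0.085 ]Traceback (most recent call last):
  File "<stdin>", line 6, in <module>
ValueError: it knows: board, crock, crock_knob, crock_lid, iron, iron_button_top, jar, ladle, ladle_bowl, mug, spatula, spatula_blade, spoon, spoon_bowl
```

```bash
python3 - <<'E'
from h import *
p=manip.get_state()["position"]
im=optics.get_image("scene")
for e in finder.tip_of("iron_button_top","scene")[:2]:print(np.round(e["at"],1),round(e["p"],2),np.round(at_z("scene",e["at"],.085),4))
print(proj("scene",p-[0,0,.008]))
for z in(.080,.085,.09,.095):print(z,at_z("scene",(122.5,252),z).round(3),at_z("top",(508.2,252.5),z).round(3))
t0=cv2.imread("pics/top0.png")
a=cv2.resize(im[190:290,70:170,::-1],(400,400),interpolation=2);b=cv2.resize(t0[220:300,460:540],(400,400),interpolation=2)
cv2.imwrite("pics/s1.png",np.hstack([a,b]))
E
```

```text
[122.9 251.4] 0.59 [ 0.5535 -0.375   0.085 ]
[107.46955947 202.76216798]
0.08 [ 0.55  -0.378  0.08 ] [ 0.563 -0.381  0.08 ]
0.085 [ 0.555 -0.375  0.085] [ 0.562 -0.38   0.085]
0.09 [ 0.561 -0.372  0.09 ] [ 0.561 -0.378  0.09 ]
0.095 [ 0.566 -0.369  0.095] [ 0.561 -0.377  0.095]
```

View pics/s1.png

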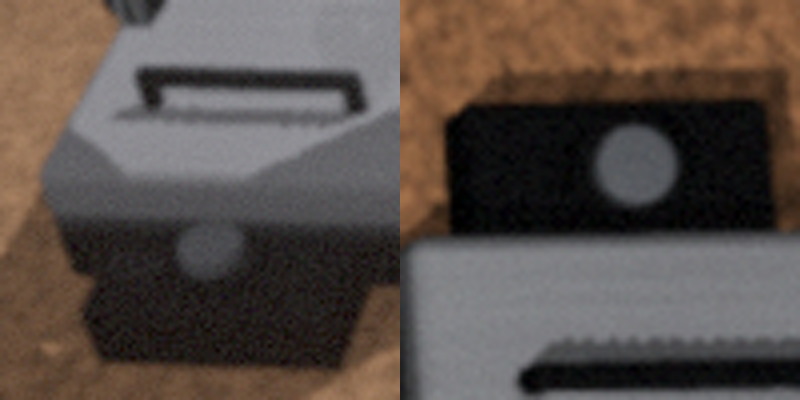

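The crop shows the button at scene (122.5, 252), and at top (507.2, 253) in the first picture. The fingertips are at about scene (105,195), above and behind it. I'll go lower and compare again.

{"api": "servo_tool", "payload": {"increments": [[0,-0.3,2,0,0,0,1],[0,0,2,0,0,0,1],[0,0,2,0,0,0,1],[0,0,2,0,0,0,1],[0,0,1.5,0,0,0,1]]}}

```text
clock: 4.75
position: [0.5632, -0.3728, 0.1333]
ee_rot: [0.001, -0.001, 1.0, -0.001]
contact_force: [-1.0, -0.0, -0.2]
width: -0.0001
gripper_force: 0.0
```

```bash
python3 - <<'E'
from h import *
p=manip.get_state()["position"];print(p)
im=optics.get_image("scene");t=optics.get_image("top")
print(proj("scene",p-[0,0,.008]),proj("top",p-[0,0,.008]))
a=cv2.resize(im[190:290,70:170,::-1],(400,400),interpolation=2);b=cv2.resize(t[220:300,460:540,::-1],(400,400),interpolation=2)
cv2.imwrite("pics/s2.png",np.hstack([a,b]))
E
```

```text
[ 0.56319676 -0.37280296  0.1332529 ]
[117.74486031 239.72221073] [511.02213898 248.80064741]
```

View pics/s2.png

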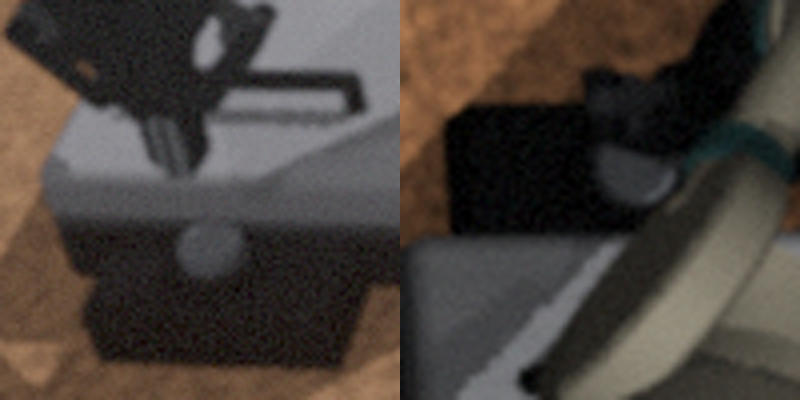

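The fingertips, at about scene (115,233), hang almost straight above the button, which is partly hidden at crop (636,165) in the top view. The two views disagree by a few mm, well inside the 17 mm button radius. I'll descend slowly while watching the force.

{"api": "servo_tool", "payload": {"increments": [[0.2,0,1,0,0,0,1],[0,0,1,0,0,0,1],[0,0,0.8,0,0,0,1],[0,0,0.4,0,0,0,1],[0,0,0,0,0,0,1]]}}

```text
clock: 5.35
position: [0.5597, -0.3736, 0.0989]
ee_rot: [-0.001, 0.0, 1.0, 0.001]
contact_force: [0.5, -0.6, -0.5]
width: 0.0002
gripper_force: 0.0
```

```bash
python3 - <<'E'
from h import *
p=manip.get_state()["position"];print(p)
im=optics.get_image("scene");t=optics.get_image("top")
print(proj("scene",p-[0,0,.008]),proj("top",p-[0,0,.008]))
a=cv2.resize(im[210:270,90:150,::-1],(400,400),interpolation=2);b=cv2.resize(t[220:300,460:540,::-1],(400,400),interpolation=2)
cv2.imwrite("pics/s3.png",cv2.convertScaleAbs(np.hstack([a,b]),alpha=1.8))
E
```

```text
[ 0.55969578 -0.37362586  0.09890651]
[121.93341736 251.31080769] [506.20153835 253.23353159]
```

View pics/s3.png

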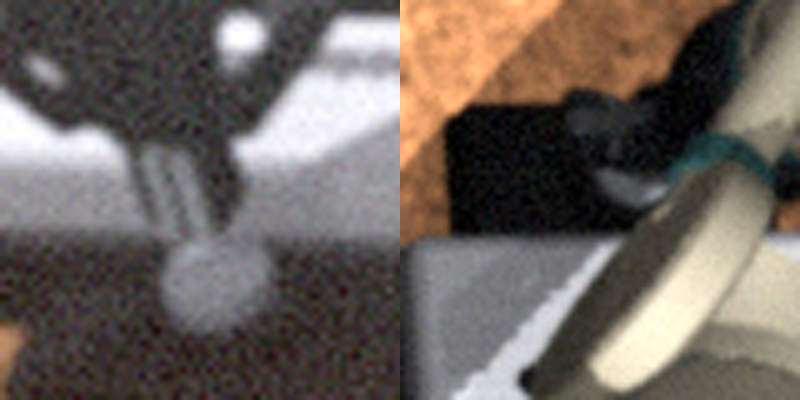

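The tip ends at about scene (119,245), still some 10 mm above the button at (122.5,252). In the top view the front part of the button is covered and its rear edge is free, so the fingers are over it. I'll continue down in small steps.

{"api": "servo_tool", "payload": {"increments": [[0,0.2,0.2,0,0,0,1],[0,0,0.2,0,0,0,1],[0,0,0.2,0,0,0,1],[0,0,0.2,0,0,0,1],[0,0,0,0,0,0,1]]}}

```text
clock: 5.95
position: [0.5599, -0.3718, 0.0914]
ee_rot: [-0.0, 0.0, 1.0, 0.0]
contact_force: [-0.2, -0.1, -1.0]
width: 0.0002
gripper_force: 0.0
```

{"api": "servo_tool", "payload": {"increments": [[0,0,0.2,0,0,0,1],[0,0,0.2,0,0,0,1],[0,0,0.1,0,0,0,1],[0,0,0,0,0,0,1],[0,0,0,0,0,0,1]]}}

```text
clock: 6.45
position: [0.5601, -0.3719, 0.0867]
ee_rot: [0.0, 0.0, 1.0, 0.0]
contact_force: [0.1, -0.8, 1.2]
width: -0.0001
gripper_force: 0.0
```

{"api": "servo_tool", "payload": {"increments": [[0,0,0.1,0,0,0,1],[0,0,0.1,0,0,0,1],[0,0,0.1,0,0,0,1],[0,0,0,0,0,0,1],[0,0,0,0,0,0,1]]}}

```text
clock: 6.95
position: [0.5601, -0.3719, 0.0838]
ee_rot: [0.0, 0.0, 1.0, 0.0]
contact_force: [-0.3, -0.6, -0.4]
width: -0.0
gripper_force: 0.0
```

```bash
python3 - <<'E'
from h import *
s=manip.get_state();p=s["position"];print(p,s["contact_force"],s["moment"])
im=optics.get_image("scene");t=optics.get_image("top")
s=manip.get_state();print(s["contact_force"])
a=cv2.resize(im[210:270,90:150,::-1],(400,400),interpolation=2);b=cv2.resize(t[220:300,460:540,::-1],(400,400),interpolation=2)
cv2.imwrite("pics/s4.png",cv2.convertScaleAbs(np.hstack([a,b]),alpha=1.8))
E
```

```text
[ 0.56007208 -0.37190882  0.08376809] [-0.25223956 -0.5933674  -0.35185441] [ 0.00106676  0.04204096 -0.02126949]
[ 1.07973928 -0.37251311 -0.21057181]
```

View pics/s4.png

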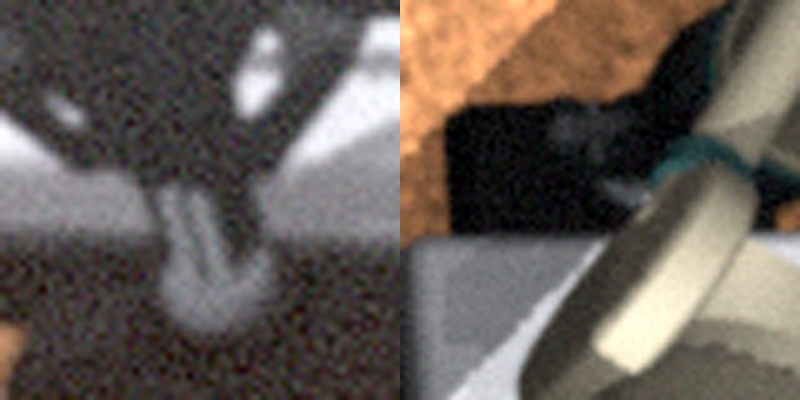

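The tips now lie over the middle of the button (crop (222,275) against the centre at (217,283)), with no force yet. I'll keep going down.

{"api": "servo_tool", "payload": {"increments": [[0,0,0.1,0,0,0,1],[0,0,0.1,0,0,0,1],[0,0,0.1,0,0,0,1],[0,0,0,0,0,0,1],[0,0,0,0,0,0,1]]}}

```text
clock: 7.55
position: [0.5601, -0.372, 0.0809]
ee_rot: [0.0, 0.0, 1.0, -0.0]
contact_force: [-0.1, 0.5, 2.4]
width: 0.0001
gripper_force: 1.1
```

{"api": "servo_tool", "payload": {"increments": [[0,0,0.1,0,0,0,1],[0,0,0.1,0,0,0,1],[0,0,0.1,0,0,0,1],[0,0,0,0,0,0,1],[0,0,0,0,0,0,1]]}}

```text
clock: 8.05
position: [0.5601, -0.3719, 0.0779]
ee_rot: [0.0, 0.0, 1.0, -0.0]
contact_force: [-0.0, 0.9, 3.3]
width: -0.0001
gripper_force: 1.8
```

{"api": "servo_tool", "payload": {"increments": [[0,0,0.1,0,0,0,1],[0,0,0.1,0,0,0,1],[0,0,0,0,0,0,1],[0,0,0,0,0,0,1],[0,0,0,0,0,0,1]]}}

```text
clock: 8.55
position: [0.5602, -0.372, 0.0774]
ee_rot: [0.0, 0.0, 1.0, -0.0]
contact_force: [-2.1, 1.6, 11.2]
width: -0.0001
gripper_force: 5.2
```

The button bottomed out: about 6 mm of travel, with 11 N at the stop. I'll lift straight up, then move high over to the ladle.

{"api": "servo_tool", "payload": {"increments": [[0,0,-1,0,0,0,1],[0,0,-3,0,0,0,1],[0,0,-4,0,0,0,1],[0,0,-4,0,0,0,1],[0,0,-4,0,0,0,1]]}}

```text
clock: 9.05
position: [0.5598, -0.3717, 0.2367]
ee_rot: [-0.0, 0.0, 1.0, 0.0]
contact_force: [0.8, -1.1, -0.6]
width: 0.0001
gripper_force: 0.0
```

{"api": "servo_tool", "payload": {"increments": [[0,0,-3,0,0,0,1],[0,0,-3,0,0,0,1],[0,0,-3,0,0,0,1],[0,2,-2,0,0,0,1],[0,4,0,0,0,0,1]]}}

```text
clock: 9.55
position: [0.5612, -0.3147, 0.348]
ee_rot: [0.002, 0.002, 1.0, -0.002]
contact_force: [1.1, 0.9, 0.4]
width: -0.0001
gripper_force: 0.0
```

{"api": "servo_tool", "payload": {"increments": [[-0.6,4,0,0,0,0,1],[-0.6,4,0,0,0,0,1],[-0.6,4,0,0,0,0,1],[-0.6,4,0,0,0,0,1],[-0.6,4,0,0,0,0,1]]}}

```text
clock: 10.05
position: [0.59, -0.1103, 0.3454]
ee_rot: [-0.0, 0.0, 1.0, 0.0]
contact_force: [0.2, -0.5, 0.4]
width: 0.0002
gripper_force: 0.0
```

{"api": "servo_tool", "payload": {"increments": [[-0.6,4,0,0,0,0,1],[0,4,0,0,0,0,1],[0,4,0,0,0,0,1],[0,4,0,0,0,0,1],[0,4,0,0,0,0,1]]}}

```text
clock: 10.55
position: [0.5959, 0.0897, 0.3453]
ee_rot: [-0.0, 0.0, 1.0, 0.0]
contact_force: [1.1, 0.1, 0.5]
width: 0.0003
gripper_force: 0.0
```

```bash
python3 - <<'E'
from h import *
p=manip.get_state()["position"];print(p)
optics.get_image("scene");optics.get_image("top")
for l in ["iron_button_top","ladle_bowl","crock_knob","spatula_blade","spoon_bowl"]:
    r={}
    for n in("scene","top"):
        d=finder.tip_of(l,n)
        if d:r[n]=d[0]["at"];print(l,n,np.round(d[0]["at"],1),round(d[0]["p"],2))
    if len(r)==2:
        x,e=tri(r);print("   tri",np.round(x,3),np.round(e,4))
E
```

```text
[0.59589223 0.08966883 0.34532829]
iron_button_top scene [120.8 251.9] 0.56
iron_button_top top [508.8 253.7] 0.79
   tri [ 0.559 -0.378  0.088] [0.0014 0.0014]
ladle_bowl scene [349.  254.9] 0.85
ladle_bowl top [281.8 234.3] 0.89
   tri [0.597 0.087 0.135] [0.0002 0.0002]
crock_knob scene [487.2 191.6] 0.62
crock_knob top [137.5 281.4] 0.92
   tri [0.497 0.345 0.218] [0.002 0.002]
spatula_blade scene [253.1 262. ] 0.78
spatula_blade top [376.3 237.5] 0.81
   tri [ 0.593 -0.102  0.105] [0.0027 0.0027]
spoon_bowl scene [305.4 251.8] 0.72
spoon_bowl top [322.5 247.4] 0.66
   tri [0.572 0.004 0.117] [0.0021 0.0021]
```

The ladle bowl is at (0.597, 0.087, 0.135), and I'm above it. I'll go down to TCP z ≈ 0.168.

{"api": "servo_tool", "payload": {"increments": [[0,-0.2,4,0,0,0,1],[0,0,4,0,0,0,1],[0,0,3,0,0,0,1],[0,0,2,0,0,0,1],[0,0,1,0,0,0,1]]}}

```text
clock: 11.65
position: [0.595, 0.0856, 0.2035]
ee_rot: [-0.002, 0.0, 1.0, -0.0]
contact_force: [-1.1, -0.3, -0.6]
width: 0.0
gripper_force: 0.0
```

{"api": "servo_tool", "payload": {"increments": [[0,0,1,0,0,0,1],[0,0,1,0,0,0,1],[0,0,1,0,0,0,1],[0,0,0.7,0,0,0,1],[0,0,0,0,0,0,1]]}}

```text
clock: 12.15
position: [0.5956, 0.0861, 0.1678]
ee_rot: [-0.001, 0.0, 1.0, 0.0]
contact_force: [-0.3, 0.5, -0.0]
width: 0.0001
gripper_force: 0.0
```

```bash
python3 - <<'E'
from h import *
p=manip.get_state()["position"];print(p)
im=optics.get_image("scene");t=optics.get_image("top")
print(proj("scene",p-[0,0,.008]),proj("top",p-[0,0,.008]))
a=cv2.resize(im[190:290,290:390,::-1],(400,400),interpolation=2);b=cv2.resize(t[190:290,230:330,::-1],(400,400),interpolation=2)
cv2.imwrite("pics/s5.png",np.hstack([a,b]))
E
```

```text
[0.59558104 0.08606242 0.16782539]
[349.12292841 244.68024318] [281.35112732 232.43412936]
```

View pics/s5.png

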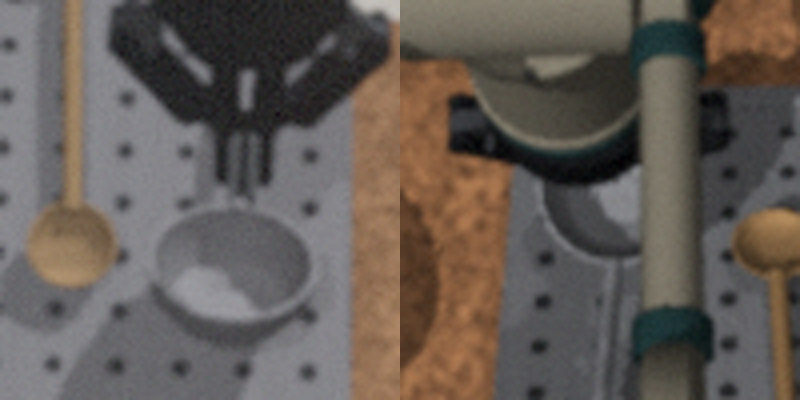

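The shut tips end at scene (351,238), about 4 cm over the bowl's mouth centre (348,256) and clear of the rim, handle and spoon. I'll go a little lower, then dwell.

{"api": "servo_tool", "payload": {"increments": [[0,0,0.4,0,0,0,1],[0,0,0.3,0,0,0,1],[0,0,0,0,0,0,1],[0,0,0,0,0,0,1],[0,0,0,0,0,0,1]]}}

```text
clock: 12.75
position: [0.5963, 0.0861, 0.162]
ee_rot: [0.0, 0.0, 1.0, 0.0]
contact_force: [-0.3, -0.3, -0.1]
width: 0.0002
gripper_force: 0.0
```

{"api": "servo_tool", "payload": {"increments": [[0,0,0,0,0,0,1],[0,0,0,0,0,0,1],[0,0,0,0,0,0,1],[0,0,0,0,0,0,1],[0,0,0,0,0,0,1]]}}

```text
clock: 13.25
position: [0.5962, 0.0861, 0.1618]
ee_rot: [0.0, 0.0, 1.0, 0.0]
contact_force: [-0.1, -0.1, 1.2]
width: 0.0003
gripper_force: 0.0
```

{"api": "servo_tool", "payload": {"increments": [[0,0,0,0,0,0,1],[0,0,0,0,0,0,1],[0,0,0,0,0,0,1],[0,0,0,0,0,0,1],[0,0,0,0,0,0,1]]}}

```text
clock: 13.75
position: [0.5962, 0.0861, 0.1618]
ee_rot: [0.0, 0.0, 1.0, 0.0]
contact_force: [0.3, -0.3, -0.1]
width: 0.0002
gripper_force: 0.0
```

{"api": "servo_tool", "payload": {"increments": [[0,0,0,0,0,0,1],[0,0,0,0,0,0,1],[0,0,0,0,0,0,1],[0,0,0,0,0,0,1],[0,0,0,0,0,0,1]]}}

```text
clock: 14.25
position: [0.5962, 0.0861, 0.1618]
ee_rot: [0.0, 0.0, 1.0, 0.0]
contact_force: [-0.3, -0.1, -0.3]
width: 0.0002
gripper_force: 0.0
```

{"api": "servo_tool", "payload": {"increments": [[0,0,0,0,0,0,1],[0,0,0,0,0,0,1],[0,0,0,0,0,0,1],[0,0,0,0,0,0,1],[0,0,0,0,0,0,1]]}}

```text
clock: 14.75
position: [0.5962, 0.0861, 0.1618]
ee_rot: [0.0, 0.0, 1.0, 0.0]
contact_force: [-0.1, -0.6, 0.4]
width: 0.0003
gripper_force: 0.0
```

{"api": "servo_tool", "payload": {"increments": [[0,0,-2,0,0,0,1],[0,0,-4,0,0,0,1],[0,0,-4,0,0,0,1],[0,0,-4,0,0,0,1],[0,0,-4,0,0,0,1]]}}

```text
clock: 15.25
position: [0.5959, 0.0861, 0.3435]
ee_rot: [0.0, 0.0, 1.0, 0.0]
contact_force: [0.6, 0.3, -0.7]
width: -0.0
gripper_force: 0.0
```

{"api": "servo_tool", "payload": {"increments": [[1,3,0,0,0,0,1],[2,4,0,0,0,0,1],[2,4,0,0,0,0,1],[2,4,0,0,0,0,1],[1,4,0,0,0,0,1]]}}

```text
clock: 15.75
position: [0.5144, 0.2774, 0.3425]
ee_rot: [0.0, 0.0, 1.0, 0.0]
contact_force: [2.0, -0.2, 0.5]
width: 0.0002
gripper_force: 0.0
```

{"api": "servo_tool", "payload": {"increments": [[1,3,0,0,0,0,1],[1,2,0,0,0,0,1],[0,1.8,0,0,0,0,1],[0,0,0,0,0,0,1],[0,0,0,0,0,0,1]]}}

```text
clock: 16.25
position: [0.4967, 0.3437, 0.3415]
ee_rot: [0.0, 0.0, 1.0, -0.001]
contact_force: [-0.4, -1.6, -0.1]
width: -0.0001
gripper_force: 0.0
```

```bash
python3 - <<'E'
from h import *
p=manip.get_state()["position"];print(p)
optics.get_image("scene");optics.get_image("top")
for l in ["crock_knob","crock"]:
    for n in("scene","top"):
        for d in finder.tip_of(l,n)[:1]:print(l,n,np.round(d["at"],1),round(d["p"],2),at_z(n,d["at"],.208 if l=="crock_knob" else .03).round(3))
E
```

```text
[0.49673805 0.34370702 0.34149698]
crock_knob scene [488.1 194.7] 0.62 [0.492 0.351 0.208]
crock_knob top [136.6 282.1] 0.62 [0.496 0.347 0.208]
crock scene [469.9 261.6] 0.82 [0.491 0.348 0.03 ]
```

{"api": "servo_tool", "payload": {"increments": [[0.2,0.3,3,0,0,0,1],[0,0,3,0,0,0,1],[0,0,2,0,0,0,1],[0,0,1,0,0,0,1],[0,0,0.7,0,0,0,1]]}}

```text
clock: 17.05
position: [0.4943, 0.3467, 0.2443]
ee_rot: [-0.0, 0.0, 1.0, -0.0]
contact_force: [0.2, 0.2, 0.2]
width: 0.0001
gripper_force: 0.0
```

```bash
python3 - <<'E'
from h import *
p=manip.get_state()["position"];print(p)
im=optics.get_image("scene");t=optics.get_image("top")
print(proj("scene",p-[0,0,.008]),proj("scene",[p[0],p[1],.208]))
a=cv2.resize(im[120:220,430:530,::-1],(400,400),interpolation=2);b=cv2.resize(t[180:340,90:250,::-1],(400,400),interpolation=2)
cv2.imwrite("pics/s6.png",np.hstack([a,b]))
E
```

```text
[0.49432772 0.34672749 0.24430029]
[488.92641243 183.2406322 ] [486.00494354 195.31010966]
```

View pics/s6.png

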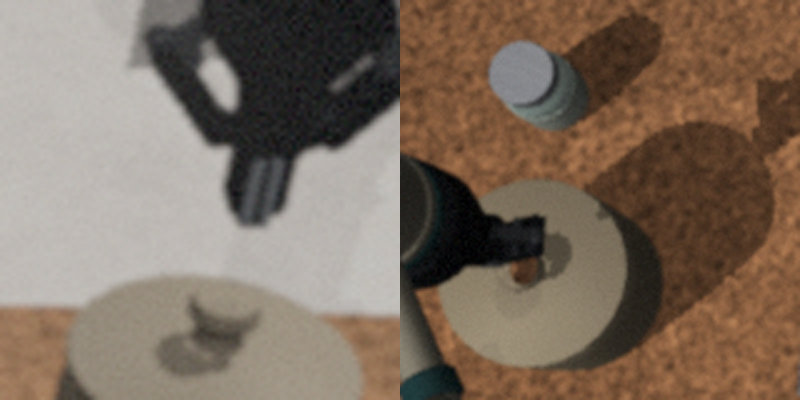

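The tip is at scene (491,175), above the knob top at (486,196). The jar and lid are clear. I'll cross-check the lid centre and the tip by triangulation.

```bash
python3 - <<'E'
from h import *
p=manip.get_state()["position"]
print(at_z("top",(143.2,289.6),.170).round(3),at_z("top",(140,287),.208).round(3),at_z("scene",(486,196),.208).round(3))
print("tip",tri({"scene":(492,174),"top":(140,276)}), proj("top",p-[0,0,.008]))
for n in("scene","top"):
  optics.get_image(n)
  for d in finder.tip_of("crock_lid",n)[:1]+finder.tip_of("crock",n)[:1]:print(n,np.round(d["at"],1),round(d["p"],2),at_z(n,d["at"],.165).round(3),at_z(n,d["at"],.03).round(3))
i=cv2.imread("pics/top0.png");j=cv2.imread("pics/scene0.png")
cv2.imwrite("pics/s7.png",np.hstack([cv2.resize(j[170:280,425:535],(400,400),interpolation=2),cv2.resize(i[240:340,95:195],(400,400),interpolation=2)]))
E
```

```text
[0.486 0.347 0.17 ] [0.487 0.341 0.208] [0.497 0.346 0.208]
tip (array([0.50238359, 0.33562467, 0.26005353]), [np.float64(0.01038429015557453), np.float64(0.010384290155574728)]) [131.5737708  281.52253616]
scene [483.1 213.5] 0.7 [0.496 0.349 0.165] [0.323 0.404 0.03 ]
scene [469.4 261.9] 0.87 [0.638 0.301 0.165] [0.492 0.346 0.03 ]
top [144.  287.1] 0.78 [0.492 0.347 0.165] [0.506 0.39  0.03 ]
```

View pics/s7.png

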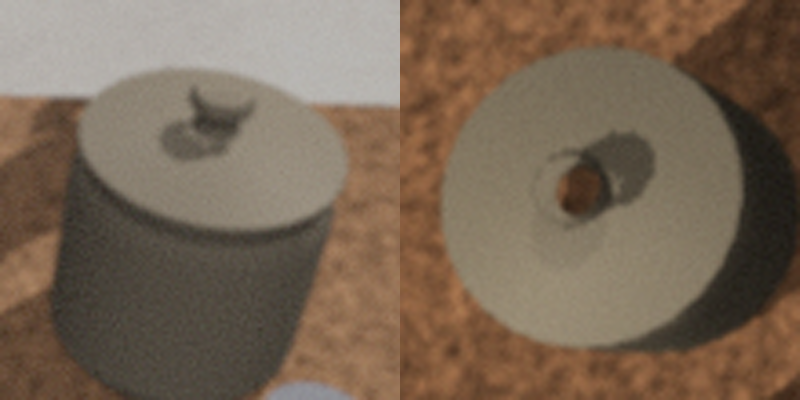

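The knob top, at scene (486,195) and top (138,287), lies at about (0.491, 0.345, 0.208), so the tool is within a few mm of it. I'll make a small correction and then dwell.

{"api": "servo_tool", "payload": {"increments": [[0.4,0.2,0.3,0,0,0,1],[0,0,0.3,0,0,0,1],[0,0,0,0,0,0,1],[0,0,0,0,0,0,1],[0,0,0,0,0,0,1]]}}

```text
clock: 17.95
position: [0.4903, 0.3491, 0.2388]
ee_rot: [0.0, 0.0, 1.0, 0.0]
contact_force: [0.0, -0.1, 0.6]
width: -0.0005
gripper_force: 0.0
```

{"api": "servo_tool", "payload": {"increments": [[0,0,0,0,0,0,1],[0,0,0,0,0,0,1],[0,0,0,0,0,0,1],[0,0,0,0,0,0,1],[0,0,0,0,0,0,1]]}}

```text
clock: 18.45
position: [0.4902, 0.3491, 0.2388]
ee_rot: [0.0, 0.0, 1.0, 0.0]
contact_force: [-0.1, -0.1, 0.1]
width: -0.0
gripper_force: 0.0
```

{"api": "servo_tool", "payload": {"increments": [[0,0,0,0,0,0,1],[0,0,0,0,0,0,1],[0,0,0,0,0,0,1],[0,0,0,0,0,0,1],[0,0,0,0,0,0,1]]}}

```text
clock: 18.95
position: [0.4902, 0.3491, 0.2388]
ee_rot: [-0.0, 0.0, 1.0, 0.0]
contact_force: [0.2, -0.2, -0.5]
width: 0.0005
gripper_force: 0.0
```

{"api": "servo_tool", "payload": {"increments": [[0,0,0,0,0,0,1],[0,0,0,0,0,0,1],[0,0,0,0,0,0,1],[0,0,0,0,0,0,1],[0,0,0,0,0,0,1]]}}

```text
clock: 19.45
position: [0.4902, 0.3491, 0.2388]
ee_rot: [0.0, 0.0, 1.0, 0.0]
contact_force: [0.3, -1.2, -0.4]
width: 0.0003
gripper_force: 0.0
```

{"api": "servo_tool", "payload": {"increments": [[0,0,0,0,0,0,1],[0,0,0,0,0,0,1],[0,0,0,0,0,0,1],[0,0,0,0,0,0,1],[0,0,0,0,0,0,1]]}}

```text
clock: 19.95
position: [0.4902, 0.3491, 0.2388]
ee_rot: [0.0, 0.0, 1.0, 0.0]
contact_force: [0.4, -0.2, 0.5]
width: 0.0001
gripper_force: 0.0
```

```bash
python3 -c "
from h import *
print(manip.get_state()['position'], manip.sign_off())"
```

```text
the job is handed in; nothing more can be done
[0.49020593 0.3490943  0.23882106] None
```

I pressed the button to its stop and released it, pointed at the ladle bowl and then the crock knob for about 2 s each, and handed the job in at about 20 s still pointing at the knob; no result was returned, and only the button press showed any contact force.

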